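# Slide the tiffin tier round the serving-board rail to the aqua spot

## Robot

A 6-joint arm with a two-finger parallel gripper is mounted at the origin on the work surface. World frame = base frame: x ahead of the robot, y to its left, z up, the work surface at z = 0. Lengths are in m, angles in rad, forces in N, time in s.
With the tool pointing down it reaches from about 0.3 to 0.775 m from the base axis. Payload 14.6 kg.
Tool frame: the origin (TCP) lies midway between the tips of the shut fingers; the grasp point (between the pads) lies 19 mm behind it; x points along the fingers, z is the direction in which the jaws open and shut, and the axes are right-handed (so a half turn about x gives the same grasp; the last joint's range is limited). The gripper opens to 85 mm and grips with 20 to 120 N. Pads are 22 mm wide; open, the fingers measure 114 mm over their backs; the gripper's body (76 mm by 85 mm) begins 54 mm behind the grasp point. The pads swing forward as they close: fully open they stand 13 mm farther back than shut.
Start: joints at [1.214, 0.3, 1.521, -0, 1.321, -0.067], TCP at [0.157, 0.527, 0.231] pointing down, gripper open.
Joint ranges: [-3.03, 3.03], [-0.79, 2.21], [0.23, 2.52], [-1.04, 4.18], [0, 3.07], [-2.55, 2.55]. Speed limits (rad/s): [2.22, 2.22, 2.57, 3.14, 3.14, 3.14].

## Interface

Orientations are given as a 3x3 rotation matrix whose columns are the frame's x, y, z axes.
In Python, from rig import get_obs, snapshot, job_done gives the robot as it stands.
- The arm moves only by the shell command python3 -m inch 'ROWS' [OPENING]. ROWS is JSON, a list of rows, each an object of numbers: "x", "y", "z": the shift along the tool's x, y, z in cm; "wx", "wy", "wz": the turn, a rotation vector about the tool's x, y, z in degrees. A call has 1 to 20 rows; each row shifts and turns the commanded pose from where the row before left it, along the tool's axes as they then stand; what a row does not reach is not made up. A row lasts 1/12 s, in which the tool goes at most 41.7 mm and 7.16 degrees, less where a joint would pass 70% of its speed; a pose out of reach is approached as far as the arm can. A call is refused whole if a number of a shift passes 4.17 or a number of a turn 7.16, either way. A call with a gripper value outside its range is refused whole. OPENING is the gripper's target within -1 to 1 (fully open at 1, half-way at 0, shut at -1), set as the call begins (- or left out, the last holds). The fingers move at their own pace and stop on an object; the grip force is fixed at half the most. Time passes only in rows, so rows that do not move let the fingers close. It gives the time, the measured TCP pose, the force and the opening at its end, in the units of the state.
- get_obs(): the state, without advancing time (a new reading comes with each control period).
- snapshot(name): name is "side" or "top"; returns a dict with "color" (480x640x3 uint8, red, green, blue), "camera_matrix" (3x3 intrinsics, pixels), "rvec" (rotation vector, rad) and "tvec" (3), from world to camera coordinates, as OpenCV has them. Camera axes: x right, y down, z forward; pixel columns grow to the right and rows downward; lengths in m; the calibration is good to about 2 mm. A picture is of the moment at which its call begins. There is no depth.
- job_done(): hands the job in, once; it reports no verdict.
The state is a dict: "time_s": time; "q": joint angles; "joint_vel": joint speeds; "joint_torque": joint torques, N m; "position": TCP position; "orientation": TCP orientation; "force": force on the tool from outside, world axes, zero at the start; "ft_torque": the same for the moment, N m; "opening": finger opening in m.
Only numpy, scipy, OpenCV 4.12 (cv2) and the standard library are available. Lean on these libraries where they do the work, as an engineer would, in place of code of your own. Each camera call takes 0.05 s, during which the arm holds its last target.

## Task

The open steel tiffin tier standing in the wooden guide rail has to get to the packing place, the aqua spot at the other end of the rail. Push it along the lane and round the bend, keeping it flat on the board without lifting or tipping it, until it stands on the aqua spot, and leave it there. Do not disturb the grey mug on the board.

Things in the scene. Friction and masses are not known exactly. Their poses are not given: they have to be found in the camera images.
- rail: Fixed pale board 8 mm thick with dark wood rails round an L-shaped lane. Origin: centre of the bend, at bench level; z up. Lane 96 mm wide, rails 10 mm thick, 22 mm above the board. Lane centre line (own frame, mm): x = 110 from y = -111 to 0; quarter circle, radius 110 about the origin, to (0, 110); then y = 110 from x = 0 to -111. Both ends shut by a bar as high as the rails. Yaw varies.
- tier: The part to push: open empty round steel tier standing at one end of the lane (an equal one off the board is not meant). 84 mm across, 50 high, wall 3 (78 inside), bottom 4 thick, about 0.2 kg. Origin: centre of its underside, 8 mm above the bench. Starts mid-lane, 55 mm past the bend, 14 mm from the end bar. Can be pushed from inside by a fingertip on its wall, or from behind above the rail.
- spot: Aqua flat painted spot, 80 mm across, on the lane floor at the other end from the tier, 55 mm past the bend. Origin: its centre, 8 mm above the bench. A tier pushed right up to the end bar stands 14 mm past the spot's centre. Which leg has the spot and which the tier varies.
- mug: Grey ceramic mug, 76 mm across, 85 mm high, handle on its +y side, standing on the board inside the bend, towards the robot. Origin: centre of its underside. Leave it standing.

How it is judged:
On the way:
1. the tier passes through the bend of the lane (x of tier in the frame of rail above 0.055 m and y of tier in the frame of rail above 0.055 m and horizontal distance between tier and rail between 0.095 and 0.125 m), for 0.05 s.
At the end, for the whole second after the job is handed in: The tier stands at rest and upright (within 6 degrees) flat on the board, its centre within 20 mm of the centre of the aqua spot (horizontal distance between tier and spot below 0.02 m and z of tier in the frame of rail below 0.013 m and angle between tier's own z axis and vertical below 0.1 rad and linear speed of tier below 0.02 m/s); the robot touches nothing.
It fails at once if the tier is lifted more than 12 mm off the board (z of tier in the frame of rail above 0.02 m).
It fails at once if the tier is tipped by more than 20 degrees (angle between tier's own z axis and vertical above 0.35 rad).
It fails at once if the grey mug is shifted by more than 25 mm or knocked over (distance of mug from where it was at the start of the episode above 0.025 m or angle between mug's own z axis and vertical above 0.5 rad).
It also fails if it takes over 40 s, if anything falls off the work surface, if the arm or the gripper's body presses on something with over 40 N, if the wrist force passes 120 N, or if a joint passes its speed limit or range.

## Working session

There is one attempt and no reset: what is moved stays moved. The work goes in short steps, Python scripts to look and compute and a shell command to move; the robot and the scene stay as the last step left them, time stands still between calls to the robot, and variables do not carry over. Pictures are saved under pics/ and viewed, and the job is handed in when it is done.

```bash
mkdir -p pics; ls
cat > h.py <<'E'
import numpy as np,cv2
from rig import get_obs,snapshot
def snap(n,f):
    s=snapshot(n); cv2.imwrite('pics/'+f,cv2.cvtColor(s['color'],cv2.COLOR_RGB2BGR)); return s
def ray(s,uv,z):
    R=cv2.Rodrigues(np.array(s['rvec'],float))[0];t=np.array(s['tvec'],float).ravel();K=np.array(s['camera_matrix'])
    uv=np.atleast_2d(np.array(uv,float)); d=(np.linalg.inv(K)@np.c_[uv,np.ones(len(uv))].T)
    d=R.T@d; c=-R.T@t
    return (c[:,None]+d*((z-c[2])/d[2])).T
E
python3 - <<'E'
from h import *
o=get_obs(); print(o['time_s'],o['position'],o['orientation'],o['force'],o['opening'])
import pickle
S={n:snap(n,n+'0.png') for n in('top','side')}
pickle.dump(S,open('s0.pkl','wb'))
E
```

```text
pics
0.0 [0.15708657 0.52684114 0.23068793] [[-4.04795899e-04 -9.58305454e-01  2.85745504e-01]
 [-1.13094740e-03  2.85745783e-01  9.58304789e-01]
 [-9.99999279e-01  6.47547151e-05 -1.19946178e-03]] [0.36815603 0.44915728 0.2473823 ] 0.08535062379111004
```

View pics/top0.png

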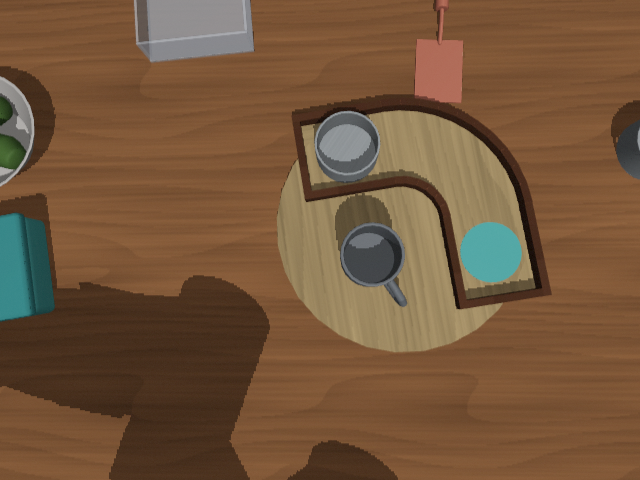

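View pics/side0.png

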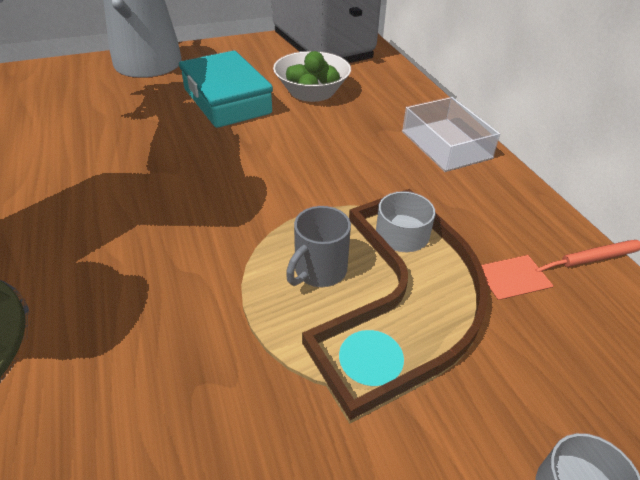

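```bash
cat > loc.py <<'E'
from h import *
import pickle
S=pickle.load(open('s0.pkl','rb'))
def aqua(s,box):
    h=cv2.cvtColor(s['color'],cv2.COLOR_RGB2HSV); m=cv2.inRange(h,(80,80,120),(95,255,255))
    k=np.zeros_like(m);k[box[1]:box[3],box[0]:box[2]]=1; m*=k
    c=max(cv2.findContours(m,0,1)[0],key=cv2.contourArea)[:,0]
    w=ray(s,c,0.008)[:,:2].astype(np.float32); (x,y),r=cv2.minEnclosingCircle(w); 
    return x,y,r,w.mean(0)
print('top',aqua(S['top'],(440,200,560,300)));print('side',aqua(S['side'],(320,310,430,400)))
# rail dark mask
for n in('top','side'):
    s=S[n];h=s['color'].astype(int); m=((h.sum(2)<170)&(h[:,:,0]>h[:,:,2]+12)).astype(np.uint8)*255
    cv2.imwrite('pics/dark_%s.png'%n,m)
s=S['top'];R=cv2.Rodrigues(np.array(s['rvec']))[0];print('cam',-R.T@s['tvec'])
print('corners top z.03',ray(s,[(292,114),(306,200),(459,307),(551,293)],.03))
print('img axes',ray(s,[(320,240),(420,240),(320,140)],.03))
g=cv2.cvtColor(s['color'],cv2.COLOR_RGB2GRAY)[90:200,290:400]
cv2.imwrite('pics/tier.png',cv2.resize(s['color'][90:200,290:400,::-1],None,fx=5,fy=5))
E
python3 loc.py
```

```text
top (0.5246682167053223, -0.19991463422775269, 0.03985587880015373, array([ 0.5245538 , -0.19983226], dtype=float32))
side (0.5242855548858643, -0.197379007935524, 0.039979781955480576, array([ 0.5241565 , -0.19835111], dtype=float32))
cam [ 4.79819663e-01 -6.59965833e-04  6.90351012e-01]
corners top z.03 [[ 0.71169268  0.06030144  0.03      ]
 [ 0.5946056   0.04254636  0.03      ]
 [ 0.45321155 -0.15104383  0.03      ]
 [ 0.46970577 -0.26653419  0.03      ]]
img axes [[ 0.5414414   0.02472593  0.03      ]
 [ 0.5394542  -0.10456547  0.03      ]
 [ 0.67503947  0.02315469  0.03      ]]
```

View pics/tier.png

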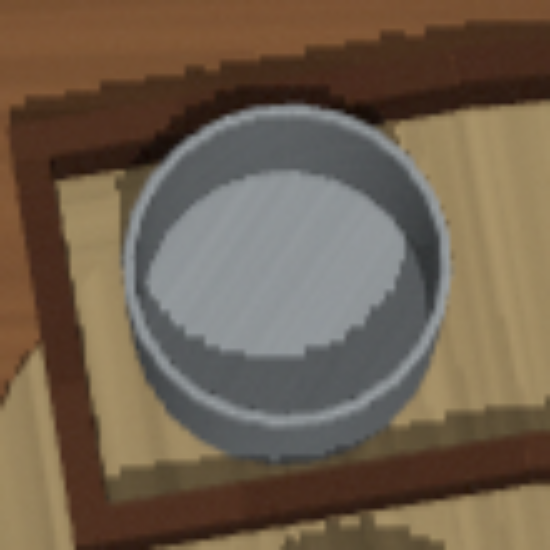

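View pics/dark_top.png

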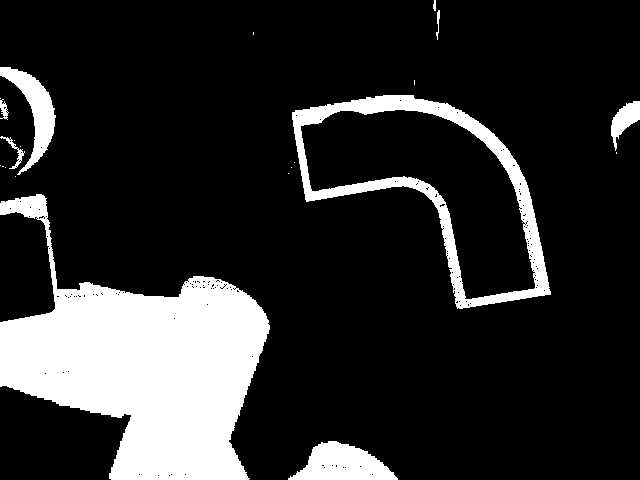

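```bash
cat > fit.py <<'E'
from loc import *
P=np.array([(52,-121),(168,-121),(-121,168),(-121,52),(110,-55)])/1e3
W=np.array([(.4532,-.1510),(.4697,-.2665),(.7117,.0603),(.5946,.0425),(.5246,-.1993)])
a=P-P.mean(0);b=W-W.mean(0);yaw=np.arctan2((a[:,0]*b[:,1]-a[:,1]*b[:,0]).sum(),(a*b).sum())
Rr=np.array([[np.cos(yaw),-np.sin(yaw)],[np.sin(yaw),np.cos(yaw)]]);t=W.mean(0)-Rr@P.mean(0)
print(np.degrees(yaw),t,(P@Rr.T+t-W)*1e3)
T=ray(S['top'],[(347.4,143)],.058)[0,:2];print('tier',T,'rail frame',(T-t)@Rr*1e3)
o=get_obs();A=np.array(o['orientation'])[:2,1:3]
pts=[('start',(-55,110))]+[(a,(110*np.cos(np.radians(a)),110*np.sin(np.radians(a)))) for a in range(90,-1,-15)]+[('spot',(110,-55)),('spot+28',(110,-83))]
last=o['position'][:2]
for n,p in pts:
    w=Rr@(np.array(p)/1e3)+t; print(n,w.round(4),'tool y,z cm from prev',((w-last)@A*100).round(2)); last=w
E
python3 fit.py | tail -n +9
```

```text
[ 0.5394542  -0.10456547  0.03      ]
 [ 0.67503947  0.02315469  0.03      ]]
-81.46480655757742 [ 0.56337731 -0.0831093 ] [[-1.76492738 -1.49183837]
 [-1.04856956 -0.70712516]
 [-0.14175514  1.18464459]
 [ 2.24295807  1.76828678]
 [ 0.71229401 -0.75396784]]
tier [ 0.66198443 -0.0126203 ] rail frame [-55.07337105 107.97679712]
start [ 0.664  -0.0124] tool y,z cm from prev [-63.98 -37.19]
90 [ 0.6722 -0.0668] tool y,z cm from prev [-2.34 -4.98]
75 [ 0.6727 -0.0955] tool y,z cm from prev [-0.87 -2.74]
60 [ 0.6657 -0.1234] tool y,z cm from prev [-0.13 -2.87]
45 [ 0.6518 -0.1485] tool y,z cm from prev [ 0.61 -2.81]
30 [ 0.6319 -0.1692] tool y,z cm from prev [ 1.32 -2.55]
15 [ 0.6073 -0.184 ] tool y,z cm from prev [ 1.93 -2.12]
0 [ 0.5797 -0.1919] tool y,z cm from prev [ 2.42 -1.55]
spot [ 0.5253 -0.2001] tool y,z cm from prev [ 4.98 -2.34]
spot+28 [ 0.4976 -0.2042] tool y,z cm from prev [ 2.53 -1.19]
```

```bash
python3 -m inch '[{"y":-2.5,"z":-1.45},{"y":-2.5,"z":-1.45},{"y":-2.5,"z":-1.45},{"y":-2.5,"z":-1.45},{"y":-2.5,"z":-1.45},{"y":-2.5,"z":-1.45},{"y":-2.5,"z":-1.45},{"y":-2.5,"z":-1.45},{"y":-2.5,"z":-1.45},{"y":-2.5,"z":-1.45},{"y":-2.5,"z":-1.45},{"y":-2.5,"z":-1.45},{"y":-2.5,"z":-1.45},{"y":-2.5,"z":-1.45},{"y":-2.5,"z":-1.45},{"y":-2.5,"z":-1.45},{"y":-2.5,"z":-1.45},{"y":-2.5,"z":-1.45},{"y":-2.5,"z":-1.45},{"y":-2.5,"z":-1.45}]' -1
cat > d.py <<'E'
from h import *
import sys
o=get_obs();A=np.array(o['orientation']);d=np.array(list(map(float,sys.argv[1:4])))-o['position']
print('t',o['time_s'],'pos',np.round(o['position'],4),'F',np.round(o['force'],1),'tool xyz cm',(A.T@d*100).round(2),A.round(3).tolist())
E
python3 d.py .664 -.012 .15
```

```text
t 0.1 pos [0.1571 0.5269 0.2308] F [0.1 0.3 0.1] tool xyz cm [  8.11 -63.97 -37.15] [[-0.0, -0.958, 0.286], [-0.001, 0.286, 0.958], [-1.0, 0.0, -0.001]]invalid input
```

```bash
python3 -m inch '[{"y":-2.5,"z":-1.45}]'; echo; python3 -m inch '[{"x":0,"y":-2.5,"z":-1.45,"wx":0,"wy":0,"wz":0}]' -1; echo; python3 -m inch --help | head -20
```

```text
time_s: 0.18
position: [0.1752, 0.5074, 0.2306]
orientation: [[-0.001, -0.959, 0.283], [-0.0, 0.283, 0.959], [-1.0, 0.001, -0.001]]
force: [-0.5, -0.3, 0.1]
opening: 0.0757
invalid input
invalid input: not JSON, or not a number
```

```bash
python3 d.py .664 -.012 .15; python3 -m inch '[{"y":-2.5,"z":-1.45},{"y":-2.5,"z":-1.45}]' ; echo ==;  python3 -m inch '[{"y":-2.5,"z":-1.45},{"y":-2.5,"z":-1.45}]' -1.0; echo; python3 d.py .664 -.012 .15
```

```text
t 0.1833 pos [0.1752 0.5074 0.2306] F [-0.5 -0.3  0.1] tool xyz cm [  8.04 -61.59 -35.97] [[-0.001, -0.959, 0.283], [-0.0, 0.283, 0.959], [-1.0, 0.001, -0.001]]
==

t 0.1833 pos [0.1752 0.5074 0.2306] F [-0.5 -0.3  0.1] tool xyz cm [  8.04 -61.59 -35.97] [[-0.001, -0.959, 0.283], [-0.0, 0.283, 0.959], [-1.0, 0.001, -0.001]]invalid input
invalid input
```

```bash
python3 -m inch '[{"y":-2.5,"z":-1.45}]'
```

```text
invalid input
```

```bash
python3 -m inch '[{"y":-2.5,"z":-1.45},{"y":-2.5,"z":-1.45}]' -1
```

```text
invalid input
```

```bash
python3 -m inch '[{"x":0,"y":-2.5,"z":-1.45,"wx":0,"wy":0,"wz":0},{"x":0,"y":-2.5,"z":-1.45,"wx":0,"wy":0,"wz":0},{"x":0,"y":-2.5,"z":-1.45,"wx":0,"wy":0,"wz":0},{"x":0,"y":-2.5,"z":-1.45,"wx":0,"wy":0,"wz":0},{"x":0,"y":-2.5,"z":-1.45,"wx":0,"wy":0,"wz":0},{"x":0,"y":-2.5,"z":-1.45,"wx":0,"wy":0,"wz":0},{"x":0,"y":-2.5,"z":-1.45,"wx":0,"wy":0,"wz":0},{"x":0,"y":-2.5,"z":-1.45,"wx":0,"wy":0,"wz":0},{"x":0,"y":-2.5,"z":-1.45,"wx":0,"wy":0,"wz":0},{"x":0,"y":-2.5,"z":-1.45,"wx":0,"wy":0,"wz":0},{"x":0,"y":-2.5,"z":-1.45,"wx":0,"wy":0,"wz":0},{"x":0,"y":-2.5,"z":-1.45,"wx":0,"wy":0,"wz":0},{"x":0,"y":-2.5,"z":-1.45,"wx":0,"wy":0,"wz":0},{"x":0,"y":-2.5,"z":-1.45,"wx":0,"wy":0,"wz":0},{"x":0,"y":-2.5,"z":-1.45,"wx":0,"wy":0,"wz":0},{"x":0,"y":-2.5,"z":-1.45,"wx":0,"wy":0,"wz":0},{"x":0,"y":-2.5,"z":-1.45,"wx":0,"wy":0,"wz":0},{"x":0,"y":-2.5,"z":-1.45,"wx":0,"wy":0,"wz":0}]' -1;python3 d.py .664 -.012 .15
```

```text
time_s: 1.68
position: [0.5343, 0.126, 0.231]
orientation: [[-0.0, -0.958, 0.286], [-0.0, 0.286, 0.958], [-1.0, 0.0, -0.0]]
force: [0.7, 1.2, 0.6]
opening: -0.0002
t 1.6833 pos [0.5343 0.126  0.231 ] F [0.7 1.2 0.6] tool xyz cm [  8.1  -16.37  -9.52] [[-0.0, -0.958, 0.286], [-0.0, 0.286, 0.958], [-1.0, 0.0, -0.0]]
```

```bash
python3 -m inch '[{"x":0,"y":-2.3,"z":-1.35,"wx":0,"wy":0,"wz":0},{"x":0,"y":-2.3,"z":-1.35,"wx":0,"wy":0,"wz":0},{"x":0,"y":-2.3,"z":-1.35,"wx":0,"wy":0,"wz":0},{"x":0,"y":-2.3,"z":-1.35,"wx":0,"wy":0,"wz":0},{"x":0,"y":-2.3,"z":-1.35,"wx":0,"wy":0,"wz":0},{"x":0,"y":-2.3,"z":-1.35,"wx":0,"wy":0,"wz":0},{"x":2,"y":-1.5,"z":-0.9,"wx":0,"wy":0,"wz":0},{"x":3,"y":0,"z":0,"wx":0,"wy":0,"wz":0},{"x":3,"y":0,"z":0,"wx":0,"wy":0,"wz":0},{"x":1,"y":0,"z":0,"wx":0,"wy":0,"wz":0},{"x":0,"y":0,"z":0,"wx":0,"wy":0,"wz":0},{"x":0,"y":0,"z":0,"wx":0,"wy":0,"wz":0}]' -1;python3 d.py .664 -.012 .022
python3 -c "
from h import *
snap('side','side1.png');snap('top','top1.png')"
```

```text
time_s: 2.68
position: [0.6548, -0.0025, 0.1422]
orientation: [[0.0, -0.958, 0.286], [-0.0, 0.286, 0.958], [-1.0, -0.0, 0.0]]
force: [1.0, 0.2, -0.3]
opening: 0.0007
t 2.6833 pos [ 0.6548 -0.0025  0.1422] F [ 1.   0.2 -0.3] tool xyz cm [12.02 -1.15 -0.65] [[0.0, -0.958, 0.286], [-0.0, 0.286, 0.958], [-1.0, -0.0, 0.0]]
```

View pics/side1.png

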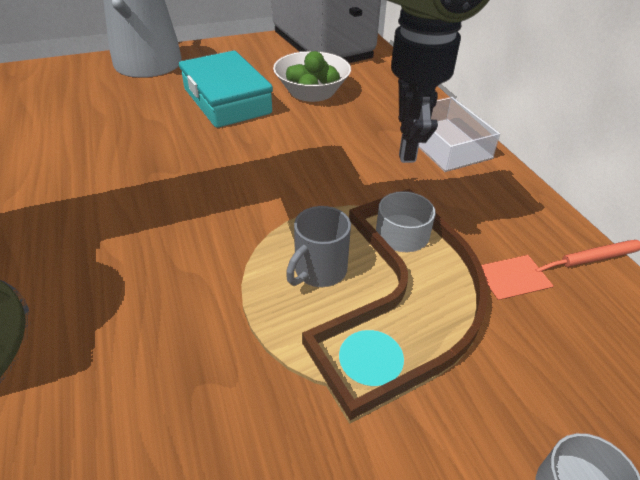

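View pics/top1.png

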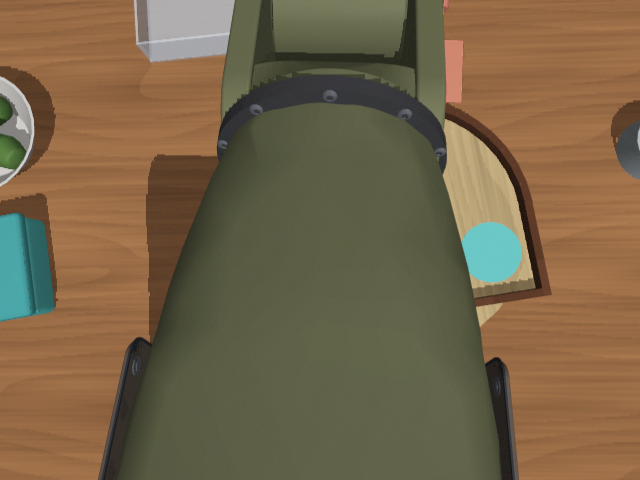

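The side view shows the shut fingers at about (410,160), above the tier at (405,220). In the top view the arm hides the tier. Next I lower into the tier.

```bash
python3 -m inch '[{"x":1,"y":-1.1,"z":-0.6,"wx":0,"wy":0,"wz":0},{"x":2,"y":0,"z":0,"wx":0,"wy":0,"wz":0},{"x":2.5,"y":0,"z":0,"wx":0,"wy":0,"wz":0},{"x":2,"y":0,"z":0,"wx":0,"wy":0,"wz":0},{"x":2,"y":0,"z":0,"wx":0,"wy":0,"wz":0},{"x":1.3,"y":0,"z":0,"wx":0,"wy":0,"wz":0},{"x":1,"y":0,"z":0,"wx":0,"wy":0,"wz":0},{"x":0,"y":0,"z":0,"wx":0,"wy":0,"wz":0},{"x":0,"y":0,"z":0,"wx":0,"wy":0,"wz":0}]' -1;python3 d.py .6722 -.0668 .024
python3 -c "
from h import *
snap('side','side2.png')"
```

```text
time_s: 3.53
position: [0.6639, -0.0115, 0.0243]
orientation: [[0.001, -0.958, 0.286], [-0.0, 0.286, 0.958], [-1.0, -0.001, 0.0]]
force: [0.3, -0.3, 1.5]
opening: 0.0001
t 3.5333 pos [ 0.6639 -0.0115  0.0243] F [ 0.3 -0.3  1.5] tool xyz cm [ 0.03 -2.38 -5.06] [[0.001, -0.958, 0.286], [-0.0, 0.286, 0.958], [-1.0, -0.001, 0.0]]
```

View pics/side2.png

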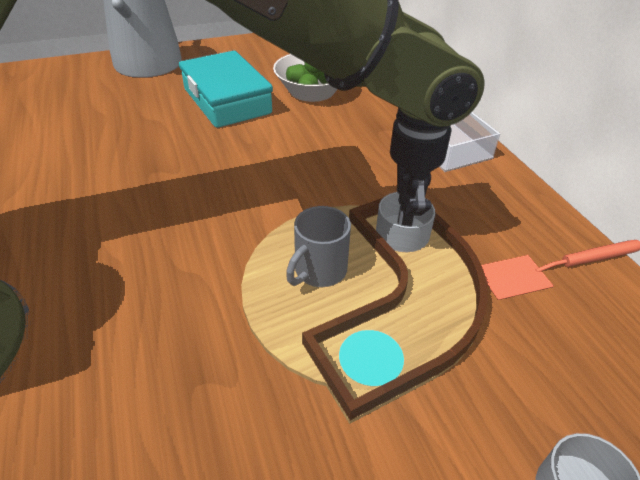

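The finger is inside the tier at about (415,215), touching nothing. I tow slowly along the first leg.

```bash
python3 -m inch '[{"x":0,"y":-0.4,"z":-0.84,"wx":0,"wy":0,"wz":0},{"x":0,"y":-0.4,"z":-0.84,"wx":0,"wy":0,"wz":0},{"x":0,"y":-0.4,"z":-0.84,"wx":0,"wy":0,"wz":0},{"x":0,"y":-0.4,"z":-0.84,"wx":0,"wy":0,"wz":0},{"x":0,"y":-0.4,"z":-0.84,"wx":0,"wy":0,"wz":0},{"x":0,"y":-0.4,"z":-0.84,"wx":0,"wy":0,"wz":0},{"x":0,"y":-0.3,"z":-0.92,"wx":0,"wy":0,"wz":0},{"x":0,"y":-0.3,"z":-0.92,"wx":0,"wy":0,"wz":0},{"x":0,"y":-0.25,"z":-0.92,"wx":0,"wy":0,"wz":0}]' -1;python3 d.py .6727 -.0955 .024
python3 -c "
from h import *
snap('side','side3.png')"
```

```text
time_s: 4.33
position: [0.6723, -0.0967, 0.0233]
orientation: [[0.0, -0.958, 0.286], [-0.0, 0.286, 0.958], [-1.0, -0.0, 0.0]]
force: [0.1, 2.0, 1.0]
opening: -0.0001
t 4.3333 pos [ 0.6723 -0.0967  0.0233] F [0.1 2.  1. ] tool xyz cm [-0.07 -0.01  0.12] [[0.0, -0.958, 0.286], [-0.0, 0.286, 0.958], [-1.0, -0.0, 0.0]]
```

View pics/side3.png

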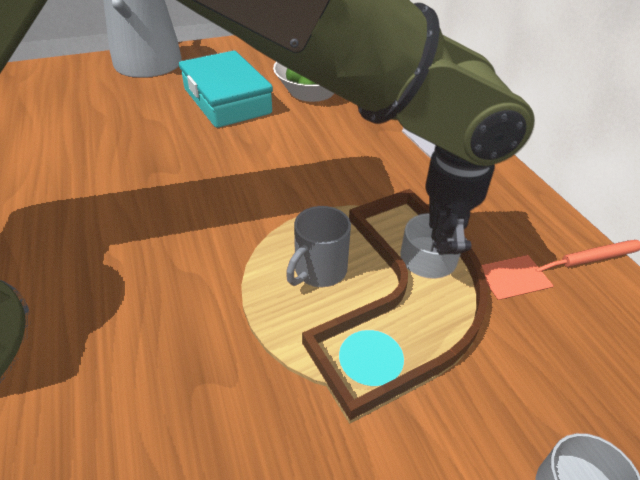

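The tier (centre about (430,245)) is flat and following the finger with a force of only 2 N. I go on round the bend.

```bash
python3 -m inch '[{"x":0,"y":-0.1,"z":-0.93,"wx":0,"wy":0,"wz":0},{"x":0,"y":-0.05,"z":-0.93,"wx":0,"wy":0,"wz":0},{"x":0,"y":0.05,"z":-0.93,"wx":0,"wy":0,"wz":0},{"x":0,"y":0.12,"z":-0.93,"wx":0,"wy":0,"wz":0},{"x":0,"y":0.2,"z":-0.93,"wx":0,"wy":0,"wz":0},{"x":0,"y":0.28,"z":-0.93,"wx":0,"wy":0,"wz":0},{"x":0,"y":0.36,"z":-0.88,"wx":0,"wy":0,"wz":0},{"x":0,"y":0.44,"z":-0.85,"wx":0,"wy":0,"wz":0},{"x":0,"y":0.52,"z":-0.82,"wx":0,"wy":0,"wz":0}]' -1;python3 d.py .6319 -.1692 .024
python3 -c "
from h import *
snap('side','side4.png')"
```

```text
time_s: 5.13
position: [0.6308, -0.169, 0.0233]
orientation: [[-0.0, -0.958, 0.286], [-0.0, 0.286, 0.958], [-1.0, 0.0, -0.0]]
force: [0.1, 1.2, -1.2]
opening: -0.0001
t 5.1333 pos [ 0.6308 -0.169   0.0233] F [ 0.1  1.2 -1.2] tool xyz cm [-0.07 -0.11  0.01] [[-0.0, -0.958, 0.286], [-0.0, 0.286, 0.958], [-1.0, 0.0, -0.0]]
```

View pics/side4.png

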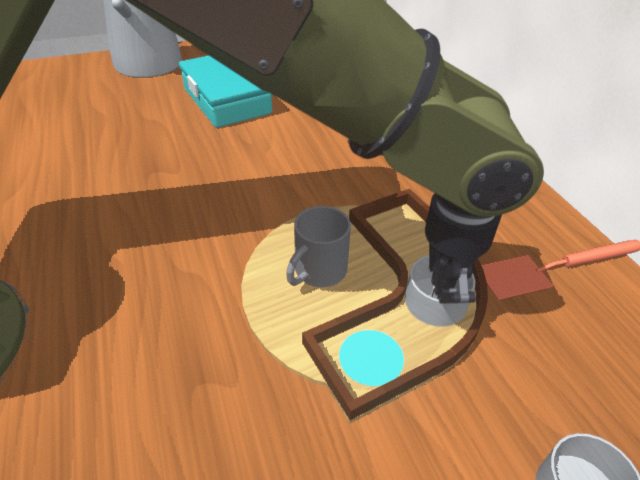

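The tier (centre about (440,290)) is mid-bend, flat, and the mug has not moved. I go on into the second leg.

```bash
python3 -m inch '[{"x":0,"y":0.53,"z":-0.76,"wx":0,"wy":0,"wz":0},{"x":0,"y":0.6,"z":-0.71,"wx":0,"wy":0,"wz":0},{"x":0,"y":0.68,"z":-0.65,"wx":0,"wy":0,"wz":0},{"x":0,"y":0.76,"z":-0.58,"wx":0,"wy":0,"wz":0},{"x":0,"y":0.81,"z":-0.52,"wx":0,"wy":0,"wz":0},{"x":0,"y":0.85,"z":-0.46,"wx":0,"wy":0,"wz":0},{"x":0,"y":0.9,"z":-0.42,"wx":0,"wy":0,"wz":0},{"x":0,"y":0.9,"z":-0.42,"wx":0,"wy":0,"wz":0},{"x":0,"y":0.9,"z":-0.42,"wx":0,"wy":0,"wz":0},{"x":0,"y":0.9,"z":-0.42,"wx":0,"wy":0,"wz":0},{"x":0,"y":0,"z":0,"wx":0,"wy":0,"wz":0}]' -1;python3 d.py .4976 -.2042 .024
python3 -c "
from h import *
snap('side','side5.png');snap('top','top5.png')"
```

```text
time_s: 6.1
position: [0.5395, -0.1976, 0.0233]
orientation: [[-0.001, -0.958, 0.286], [0.0, 0.286, 0.958], [-1.0, 0.001, -0.0]]
force: [-0.2, -0.3, 0.1]
opening: 0.0001
t 6.1 pos [ 0.5395 -0.1976  0.0233] F [-0.2 -0.3  0.1] tool xyz cm [-0.07  3.82 -1.83] [[-0.001, -0.958, 0.286], [0.0, 0.286, 0.958], [-1.0, 0.001, -0.0]]
```

View pics/side5.png

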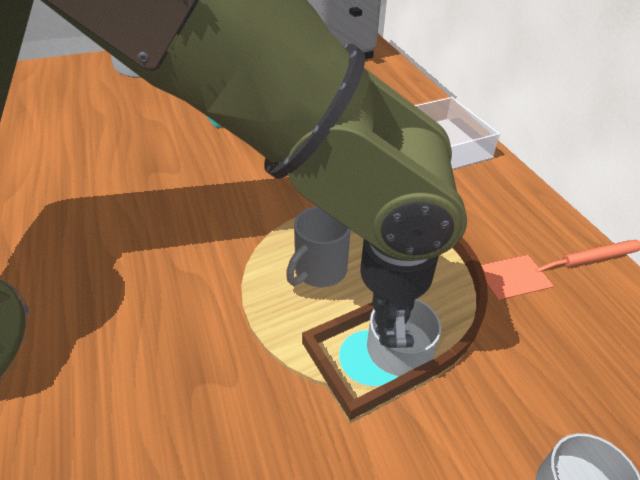

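View pics/top5.png

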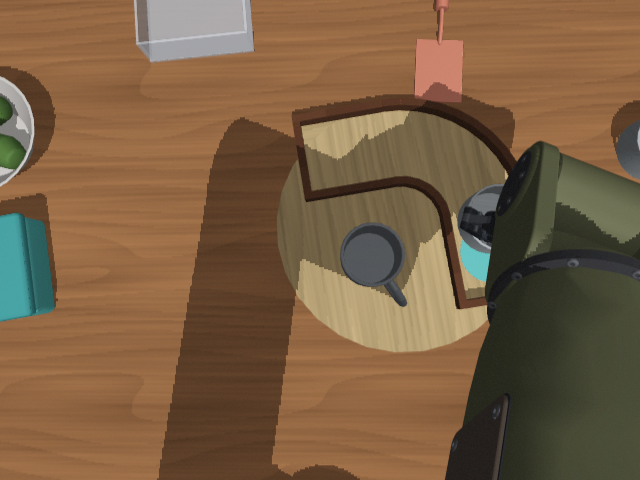

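```bash
python3 - <<'E'
from h import *
import pickle
S=pickle.load(open('s0.pkl','rb'))
print(ray(S['top'],[(491.5,217)],.058),ray(S['side'],[(404.5,325)],.058))
E
python3 -c "
import cv2
a=cv2.imread('pics/side5.png')[280:400,330:460];cv2.imwrite('pics/c5.png',cv2.resize(a,None,fx=5,fy=5))"
```

```text
[[ 0.56408399 -0.18852456  0.058     ]] [[ 0.56185969 -0.19992465  0.058     ]]
```

View pics/c5.png

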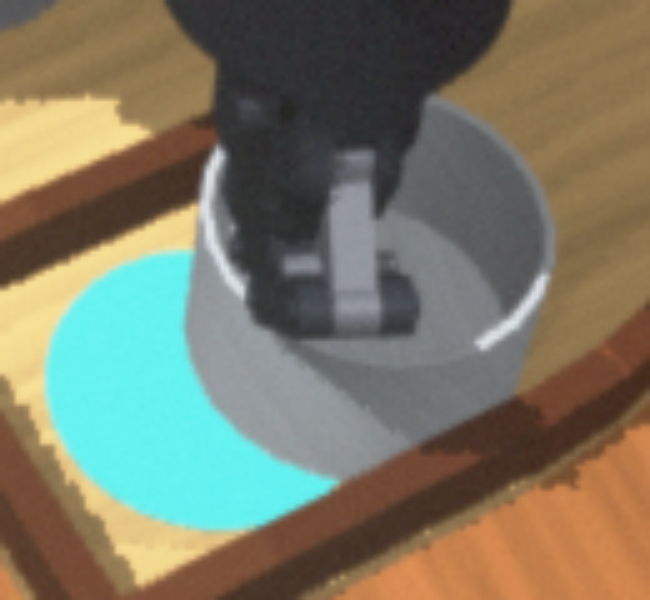

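The tier is on the second leg, centre at world x of about 0.563. It needs about 38 mm more, then I back the finger off the wall and lift it out.

```bash
python3 -m inch '[{"x":0,"y":0.7,"z":-0.33,"wx":0,"wy":0,"wz":0},{"x":0,"y":0.7,"z":-0.33,"wx":0,"wy":0,"wz":0},{"x":0,"y":0.7,"z":-0.33,"wx":0,"wy":0,"wz":0},{"x":0,"y":0.7,"z":-0.33,"wx":0,"wy":0,"wz":0},{"x":0,"y":0.4,"z":-0.2,"wx":0,"wy":0,"wz":0},{"x":0,"y":0.2,"z":-0.1,"wx":0,"wy":0,"wz":0},{"x":0,"y":0,"z":0,"wx":0,"wy":0,"wz":0},{"x":0,"y":0,"z":0,"wx":0,"wy":0,"wz":0},{"x":0,"y":-0.7,"z":0.3,"wx":0,"wy":0,"wz":0},{"x":0,"y":-0.7,"z":0.3,"wx":0,"wy":0,"wz":0},{"x":0,"y":0,"z":0,"wx":0,"wy":0,"wz":0}]' -1
python3 d.py .525 -.2 .024
python3 -c "
from h import *
import cv2
s=snap('side','side6.png')
a=cv2.imread('pics/side6.png')[280:420,290:460];cv2.imwrite('pics/c6.png',cv2.resize(a,None,fx=4,fy=4))"
```

```text
time_s: 7.12
position: [0.5207, -0.2012, 0.0234]
orientation: [[0.001, -0.958, 0.285], [-0.0, 0.285, 0.958], [-1.0, -0.001, -0.0]]
force: [0.4, -0.5, -0.3]
opening: 0.0001
t 7.1167 pos [ 0.5207 -0.2012  0.0234] F [ 0.4 -0.5 -0.3] tool xyz cm [-0.06 -0.38  0.23] [[0.001, -0.958, 0.285], [-0.0, 0.285, 0.958], [-1.0, -0.001, -0.0]]
```

View pics/c6.png

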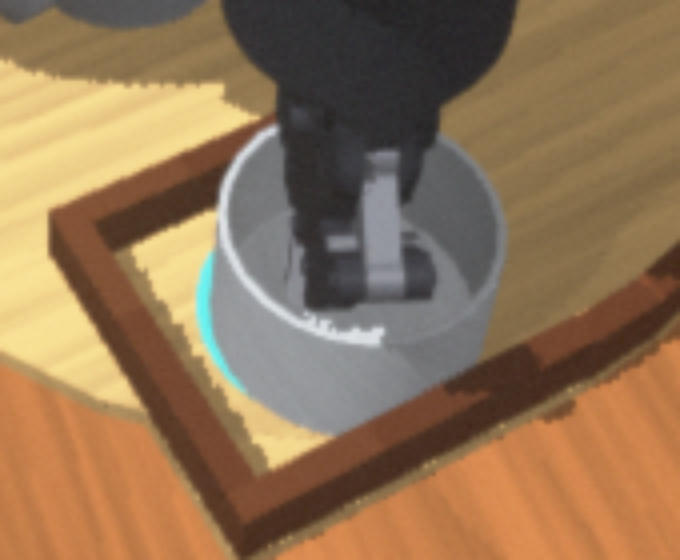

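The tier covers the spot apart from a thin aqua sliver on the near side, so it is a few mm off. The finger is clear of the wall, so I lift it out.

```bash
python3 -m inch '[{"x":-1,"y":0,"z":0,"wx":0,"wy":0,"wz":0},{"x":-2,"y":0,"z":0,"wx":0,"wy":0,"wz":0},{"x":-2.5,"y":0,"z":0,"wx":0,"wy":0,"wz":0},{"x":-2.5,"y":0,"z":0,"wx":0,"wy":0,"wz":0},{"x":-2.5,"y":0,"z":0,"wx":0,"wy":0,"wz":0},{"x":-2.5,"y":0,"z":0,"wx":0,"wy":0,"wz":0},{"x":-2.5,"y":0,"z":0,"wx":0,"wy":0,"wz":0},{"x":-2.5,"y":0,"z":0,"wx":0,"wy":0,"wz":0},{"x":-1,"y":-1,"z":-2.5,"wx":0,"wy":0,"wz":0},{"x":0,"y":-1,"z":-3,"wx":0,"wy":0,"wz":0},{"x":0,"y":-1,"z":-3,"wx":0,"wy":0,"wz":0},{"x":0,"y":-1,"z":-3,"wx":0,"wy":0,"wz":0},{"x":0,"y":-1,"z":-3,"wx":0,"wy":0,"wz":0},{"x":0,"y":0,"z":0,"wx":0,"wy":0,"wz":0},{"x":0,"y":0,"z":0,"wx":0,"wy":0,"wz":0}]' -1
python3 -c "
from h import *
snap('side','side7.png');snap('top','top7.png')"
```

```text
time_s: 8.42
position: [0.525, -0.3557, 0.2133]
orientation: [[-0.0, -0.958, 0.288], [0.0, 0.288, 0.958], [-1.0, 0.0, 0.0]]
force: [0.6, 0.3, -0.3]
opening: -0.0003
```

View pics/side7.png

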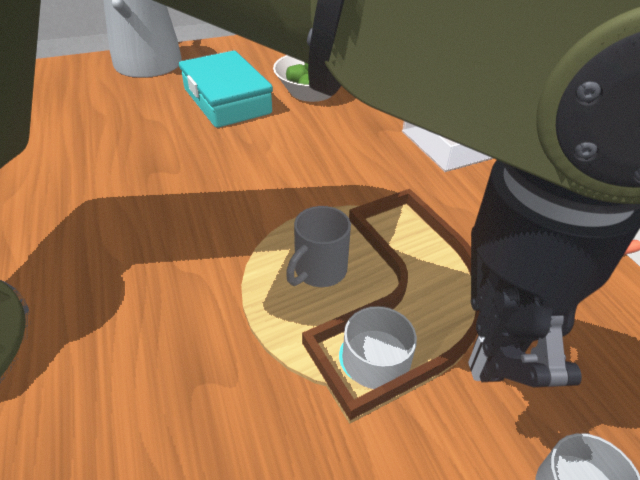

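View pics/top7.png

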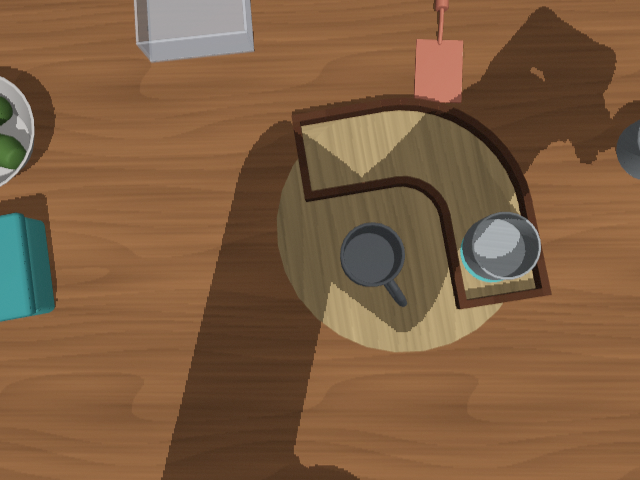

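Run:
```python
from h import *
import pickle
S=pickle.load(open('s0.pkl','rb'))
print(ray(S['top'],[(507.5,245.5)],.058),ray(S['side'],[(379.5,336)],.058))
a=cv2.imread('pics/top7.png')[200:300,450:560];cv2.imwrite('pics/c7.png',cv2.resize(a,None,fx=5,fy=5))
```

```text
[[ 0.52852304 -0.20626276  0.058     ]] [[ 0.52729802 -0.2042967   0.058     ]]
```

View pics/c7.png

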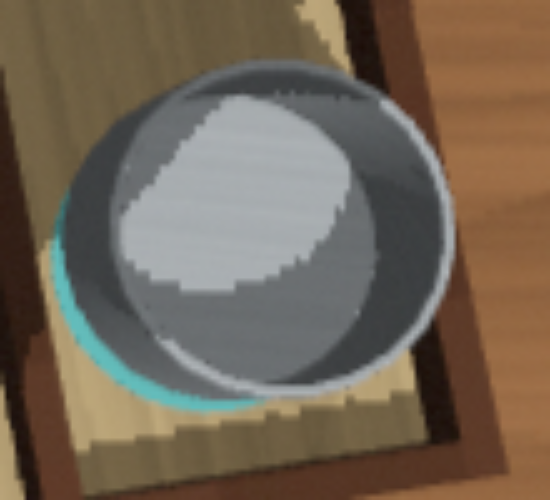

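```bash
python3 -c "
from rig import job_done;print(job_done())"
```

```text
the job is handed in; nothing more can be done
None
```

I pushed the tier along the lane, round the bend and onto the aqua spot with the shut fingers inside its leading wall. I then backed off the wall, lifted the fingers out, moved the arm clear, and handed the job in at about 8.5 s.

**Tier position:** it stands flat at about (0.528, -0.205) m, while the spot is at about (0.5245, -0.199) m. That is roughly 6 mm off in both views, against the 20 mm allowed.

**On the way:** the side views showed the tier flat in the lane, including mid-bend. The wrist force was 2 N or less at every reading.

**Mug:** it looks unmoved in both views. I judged this by eye and did not measure it.

**Problems:** the first move calls were refused because each row needs all six keys. The two camera estimates of the tier disagreed by about 2 mm at the end. They disagreed by 11 mm sideways in one earlier view, where the arm partly hid the tier.

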